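# Stack the parts totes on the tote of tenons

## Robot

A 7-joint arm with a two-finger parallel gripper is mounted at the origin on the work surface. World frame = base frame: x ahead of the robot, y to its left, z up, the work surface at z = 0. Lengths are in m, angles in rad, forces in N, time in s.
With the tool pointing down it reaches from about 0.425 to 1.025 m from the base axis. Payload 9.4 kg.
Tool frame: the origin (TCP) lies at the very end of the fingers, on their centre line; the grasp point (between the pads) lies 19 mm behind it; y points along the fingers, x is the direction in which the jaws open and shut, and the axes are right-handed (so a half turn about y gives the same grasp; the last joint's range is limited). The gripper opens to 85 mm and grips with 20 to 120 N. Pads are 22 mm wide; open, the fingers measure 114 mm over their backs; the gripper's body (76 mm by 85 mm) begins 54 mm behind the grasp point. The pads swing forward as they close: fully open they stand 13 mm farther back than shut.
Start: joints at [-1.178, 0.599, -0.003, 1.599, 0.002, 0.943, -0.08], TCP at [0.328, 0.646, 0.231] pointing down, gripper open.
Joint ranges: [-2.57, 2.57], [-0.35, 1.97], [-1.29, 1.29], [0.11, 2.56], [-1.05, 4.19], [0.11, 1.86], [-2.63, 2.63]. Speed limits (rad/s): [2.22, 2.22, 3.01, 3.01, 3.14, 3.14, 3.14].

## Interface

Orientations are given as a unit quaternion [x, y, z, w].
In Python, from bench import bot, optics gives the robot as it stands.
- The arm moves only by the tool jog_arm, never from a script. Its argument "steps" is a list of rows, each a list of 7 numbers: the shift along the world's x, y, z in mm, then the turn, a rotation vector about the world's x, y, z in degrees, then the gripper command: -1 is fully open, 1 is shut, values between are in proportion. In form: [[x, y, z, ax, ay, az, grip], ...]. A call has 1 to 10 rows; each row is the pose to reach, as a shift and turn from the pose commanded when the call began; what a row does not reach only later rows make up. A row lasts 1/8 s, in which the tool goes at most 62.5 mm and 10.7 degrees, less where a joint would pass 70% of its speed; a pose out of reach is approached as far as the arm can. A call with a gripper value outside its range is refused whole. The fingers move at their own pace and stop on an object; "force" is the grip in N (left out, the last holds). Time passes only in rows, so rows that repeat a pose let the fingers close. It gives the time, the measured TCP pose, the force and the opening at its end, in the units of the state.
- bot.state(): the state, without advancing time (a new reading comes with each control period).
- optics.capture(name): name is "scene" or "top" or "wrist"; returns a dict with "frame" (420x560x3 uint8, blue, green, red), "vfov" (degrees; the focal length in pixels is half the picture's height over the tangent of half this angle, whatever the lens; pixels are square), "cx", "cy" (the principal point, pixels), "T" (4x4, takes a point from camera to world coordinates). Camera axes: x right, y down, z forward; pixel columns grow to the right and rows downward; lengths in m; the calibration is good to about 2 mm. A picture is of the moment at which its call begins. There is no depth.
- bot.finish_job(): hands the job in, once; it reports no verdict.
The state is a dict: "time": time; "joints": joint angles; "qvel": joint speeds; "joint_torque": joint torques, N m; "position": TCP position; "tcp_rot": TCP orientation; "wrist_force": force on the tool from outside, world axes, zero at the start; "ft_torque": the same for the moment, N m; "grip_width": finger opening in m.
Only numpy, scipy, OpenCV 4.12 (cv2) and the standard library are available. Lean on these libraries where they do the work, as an engineer would, in place of code of your own. Each camera call takes 0.05 s, during which the arm holds its last target. There are 200 camera calls.

## Task

Stack the two empty grey totes on the tote of tenons that stands in the middle of the bench: first the deep one, then the shallow one on top of it. They are stack-and-nest totes, so turn each one to face the opposite way to the tote just below it, so that its feet stand on the seats inside the rim below and it does not nest into the slots. Lower each gently until it stands on its seats before letting go (do not drop it), and leave the bottom tote and the other things on the bench where they are.

Things in the scene. Friction and masses are not known exactly. Their poses are not given: they have to be found in the camera images.
- bottom_tote_c (a point): Centre (half-way up, 35 mm above the underside) of the bottom tote: grey plastic, loose, 170 long (x) x 60 wide (y) x 70 high, holding a heap of wooden tenons, 0.75 kg. Inside the rim, 8 mm down, are the seats for the feet above; slot floors are 32 mm down. A tote facing the opposite way (yaw 180 degrees apart) stacks, underside 62 mm above this underside; facing the same way it nests, 38 mm above.
- deep_tote_c (a point): Centre (half-way up, 35 mm above the underside) of the deep empty tote: grey, 170 (x) x 60 (y) x 70 high, 0.22 kg, otherwise like the bottom tote. Its upper 35 mm is an upright collar, 60 mm wide across y, to be gripped from outside; below it the walls taper in. Its feet end level with its underside; stacked, they have about 3.5 mm play all round inside the rim below (opening 165 x 55).
- shallow_tote_c (a point): Centre (half-way up, 27 mm above the underside) of the shallow empty tote: grey, 170 (x) x 60 (y) x 54 high, 0.18 kg, same feet, slots and seats. Its upper 19 mm is an upright collar, 60 mm wide across y, to be gripped from outside. Stacked on the deep tote its underside is 62 mm above the deep tote's underside.
- bottom_tote_pair (a point): Rim at the bottom tote's two-slot end, 75 mm along +x from its centre. Every tote has at this end two corner slots, a 20 mm wide seat between them, and two feet below (12 mm wide, at y +-18, out to x 79); the other end (-x) has one 18 mm wide middle slot with a seat either side, one 12 mm wide middle foot, and a flat pull tab jutting 17 mm out at the rim.
- deep_tote_pair (a point): Rim at the two-slot end of the deep tote, 75 mm along +x from its centre.
- shallow_tote_pair (a point): Rim at the two-slot end of the shallow tote, 75 mm along +x from its centre.
- mallet_head (a point): Wooden mallet lying on the bench (bystander), centre of its 58 x 95 x 58 head; the handle runs 200 mm along x.
- glue_c (a point): Glue bottle, 60 diameter, 170 high, standing (bystander); its centre.
- tape_c (a point): Tape measure, 62 x 32 x 60, standing on the bench (bystander); its centre.
- clamp_c (a point): Bar clamp lying on the bench at the left (bystander), 280 long; middle of its bar.
There are look-alikes about, which are no part of the job. What is shaped like the part that bears shallow_tote_c but orange is not meant.

How it is judged:
On the way, in this order (a step that is already met when the one before it is completed fails the run):
1. the deep tote stands stacked (not nested) on the bottom tote and has been let go (z of deep_tote_c in the frame of bottom_tote_c between 0.057 and 0.067 m and horizontal distance between deep_tote_c and bottom_tote_c below 0.012 m and angle between deep_tote_c's own z axis and vertical below 0.06 rad and x of deep_tote_pair in the frame of bottom_tote_c below -0.05 m and contact force between the fingers and deep_tote below 0.1 N), for 0.2 s.
2. the shallow tote stands stacked on the deep tote and has been let go (z of shallow_tote_c in the frame of deep_tote_c between 0.049 and 0.059 m and horizontal distance between shallow_tote_c and deep_tote_c below 0.012 m and angle between each of shallow_tote_c, deep_tote_c's own z axis and vertical below 0.06 rad and x of shallow_tote_pair in the frame of deep_tote_c below -0.05 m and z of deep_tote_c in the frame of bottom_tote_c between 0.057 and 0.067 m and horizontal distance between deep_tote_c and bottom_tote_c below 0.012 m and x of deep_tote_pair in the frame of bottom_tote_c below -0.05 m and contact force between the fingers and shallow_tote below 0.1 N), for 0.2 s.
At the end, for the whole second after the job is handed in: The deep tote is on the bottom tote and the shallow tote on the deep one, each turned opposite to the one below and down on its seats: undersides 62 mm (+-5 mm) apart, within 12 mm of centred, level within 0.06 rad; all at rest, and the bottom tote level and within 30 mm of where it began (z of deep_tote_c in the frame of bottom_tote_c between 0.057 and 0.067 m and horizontal distance between deep_tote_c and bottom_tote_c below 0.012 m and angle between each of deep_tote_c, shallow_tote_c's own z axis and vertical below 0.06 rad and x of deep_tote_pair in the frame of bottom_tote_c below -0.05 m and z of shallow_tote_c in the frame of deep_tote_c between 0.049 and 0.059 m and horizontal distance between shallow_tote_c and deep_tote_c below 0.012 m and x of shallow_tote_pair in the frame of deep_tote_c below -0.05 m and distance of bottom_tote_c from where it was at the start of the episode below 0.03 m and angle between bottom_tote_c's own z axis and vertical below 0.05 rad and linear speed of each of deep_tote, shallow_tote, bottom_tote below 0.02 m/s); the robot touches nothing.
It fails at once if a tote is dropped: it moves faster than 0.4 m/s while the fingers do not hold it (a fall of more than about 8 mm) ((linear speed of deep_tote above 0.4 m/s and contact force between the fingers and deep_tote below 0.1 N) or (linear speed of shallow_tote above 0.4 m/s and contact force between the fingers and shallow_tote below 0.1 N)).
It fails at once if a tote is slammed or pressed hard onto the one below (over 60 N) (contact force between deep_tote and bottom_tote above 60 N or contact force between shallow_tote and deep_tote above 60 N).
It fails at once if a bystander (mallet, glue, tape measure, clamp) is moved more than 40 mm (distance of any of mallet_head, glue_c, tape_c, clamp_c from where it was at the start of the episode above 0.04 m).
It also fails if it takes over 70 s, if anything falls off the work surface, if the arm or the gripper's body presses on something with over 40 N, if the wrist force passes 120 N, or if a joint passes its speed limit or range.

## Working session

There is one attempt and no reset: what is moved stays moved. The work goes in short steps, Python scripts to look and compute and a tool call to move; the robot and the scene stay as the last step left them, time stands still between calls to the robot, and variables do not carry over. Pictures are saved under pics/ and viewed, about 8 in all and at most 12, crops included, and the job is handed in when it is done.

Besides the shell and the picture viewer there is one more tool, called after ">>>" by a JSON object that holds its "name" and its "arguments", one argument or row to a line. jog_arm: Moves the arm, as the interface text tells. Its arguments: {"type":"object","properties":{"steps":{"type":"array","items":{"type":"array","items":{"type":"number"}}},"force":{"type":"number"}},"required":["steps"]}

```bash
mkdir -p pics
cat > h.py <<'E'
import numpy as np, cv2
from bench import bot, optics
def cap(n,fn):
    c=optics.capture(n); cv2.imwrite(f'pics/{fn}.png',c['frame']); np.savez(f'pics/{fn}.npz',**c); return c
def load(fn): return dict(np.load(f'pics/{fn}.npz'))
def ray(c,u,v):
    f=210/np.tan(np.radians(float(c['vfov']))/2); d=c['T'][:3,:3]@np.array([(u-c['cx'])/f,(v-c['cy'])/f,1]); return c['T'][:3,3],d
def onz(c,u,v,z):
    o,d=ray(c,u,v); return o+d*(z-o[2])/d[2]
def proj(c,p):
    f=210/np.tan(np.radians(float(c['vfov']))/2); q=c['T'][:3,:3].T@(np.asarray(p)-c['T'][:3,3]); return q[0]/q[2]*f+c['cx'],q[1]/q[2]*f+c['cy']
E
python3 - <<'E'
from h import *
a=cap('scene','s0');b=cap('top','t0')
for c in(a,b): print(c['vfov'],c['cx'],c['cy'],np.round(c['T'],3).tolist())
print(bot.state())
E
```

```text
52.65348581896635 273.22751060850743 211.73394367673714 [[0.348, 0.644, -0.681, 1.479], [0.937, -0.254, 0.239, -0.224], [-0.019, -0.721, -0.692, 1.044], [0.0, 0.0, 0.0, 1.0]]
45.333982120924766 284.752916859577 206.96416683360027 [[-0.026, -0.995, 0.1, 0.398], [-1.0, 0.024, -0.013, 0.104], [0.01, -0.101, -0.995, 1.379], [0.0, 0.0, 0.0, 1.0]]
{'time': 0.1, 'joints': array([-1.17773137,  0.60003615, -0.00252889,  1.60005045,  0.001803  ,
        0.94289977, -0.079821  ]), 'qvel': array([-1.02112709e-03, -3.11290650e-03,  1.79748115e-03, -4.82497747e-03,
        3.27844608e-04,  1.12192503e-04,  3.03015862e-05]), 'joint_torque': array([ 4.46891339e-03, -7.77984381e+01,  1.56995963e+00, -2.58622634e+01,
        1.27319328e-02,  5.58556450e-03, -1.99960164e-05]), 'position': array([0.32802036, 0.64607913, 0.2305098 ]), 'tcp_rot': array([ 0.60292844,  0.3695234 , -0.37030589, -0.60233156]), 'wrist_force': array([-0.40818275, -0.31082608,  0.48771018]), 'ft_torque': array([-0.01466869,  0.03651384,  0.00190523]), 'grip_width': 0.08518488996488943}
```

View pics/s0.png

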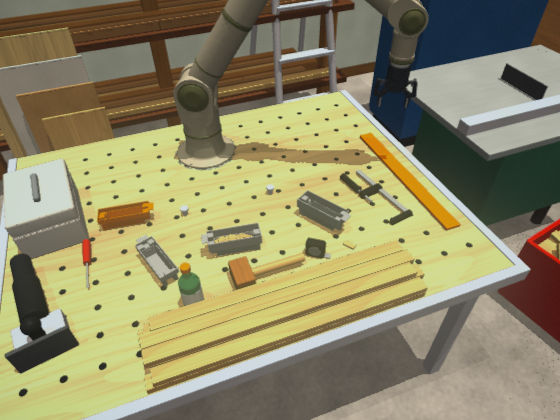

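View pics/t0.png

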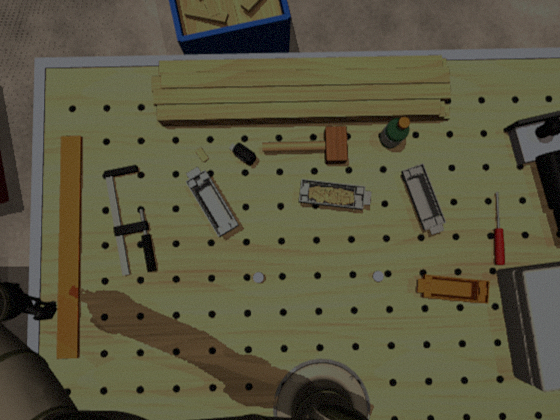

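The scene view shows the tenon tote at (232,239), grey totes at (157,260) and (323,210), and an orange look-alike at (125,214). In the top view these are (335,195), (423,200), (213,202) and (452,288). The orange one is excluded by its colour. I'll enlarge the grey ones to tell deep from shallow and to see which way each one faces.

Run:
```python
from h import *
a=load('s0')['frame'];b=load('t0')['frame']
b=np.clip(b.astype(float)*1.8,0,255).astype(np.uint8)
def cr(im,x,y,w=88,h=88): return cv2.resize(im[y-h//2:y+h//2,x-w//2:x+w//2],(264,264),interpolation=cv2.INTER_CUBIC)
r1=np.hstack([cr(b,213,202),cr(b,335,195),cr(b,423,200)])
r2=np.hstack([cr(a,323,210),cr(a,232,239),cr(a,157,260)])
cv2.imwrite('pics/crops.png',np.vstack([r1,r2]))
```

```text
(no output)
```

View pics/crops.png

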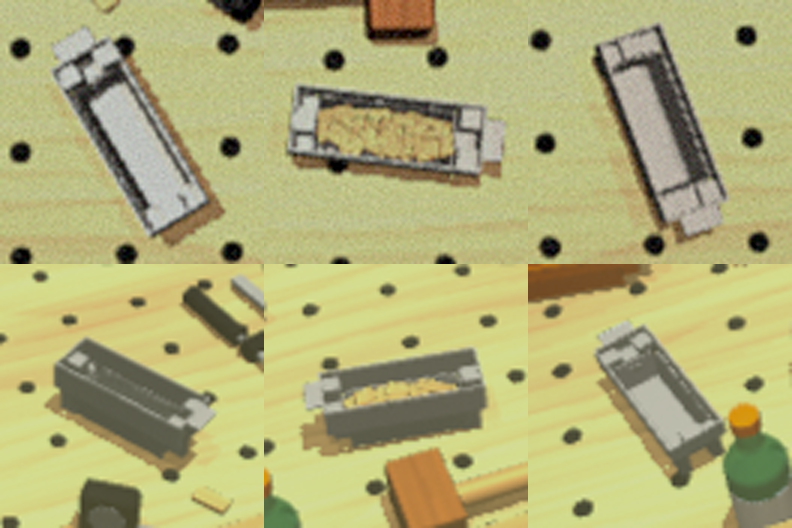

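Run:
```python
from h import *
t=load('t0');s=load('s0')
T={'left':((169,158),[(53,70),(112,42),(210,205),(153,236)],(279,166)),
'bot':((291,151),[(297-264,87),(484-264,107),(478-264,175),(290-264,152)],(188,195)),
'right':((379,156),[(68,50),(132,25),(197,198),(137,225)],(113,216))}
for n,(o,c,so) in T.items():
  for z in (.07,.054):
    P=np.array([onz(t,o[0]+x/3,o[1]+y/3,z) for x,y in c])
    cc=P.mean(0); L=(P[0]+P[3]-P[1]-P[2])[:2]/2 if n=='bot' else (P[0]+P[1]-P[2]-P[3])[:2]/2
    W=(P[0]+P[1]-P[2]-P[3])[:2]/2 if n=='bot' else (P[1]-P[0]+P[2]-P[3])[:2]/2
    print(n,z,cc.round(4),np.linalg.norm(L).round(3),np.linalg.norm(W).round(3),'axis deg',np.degrees(np.arctan2(L[1],L[0])).round(1),'Wdeg',np.degrees(np.arctan2(W[1],W[0])).round(1))
    print('  scene crop px',[tuple(np.round((np.array(proj(s,p))-so)*3).astype(int)) for p in P])
for n,(u,v) in dict(glue=(395,135),tape=(244,153),mallet=(336,145),clamp=(130,200)).items(): print(n,onz(t,u,v,.03).round(3))
print('cam in tcp');from scipy.spatial.transform import Rotation as R
st=bot.state();w=cap('wrist','w0');Rt=R.from_quat(st['tcp_rot']).as_matrix();print(Rt.round(2));print((Rt.T@(w['T'][:3,3]-st['position'])).round(3),(Rt.T@w['T'][:3,:3]).round(2),w['vfov'])
```

```text
left 0.07 [0.5432 0.2744 0.07  ] 0.169 0.056 axis deg 30.0 Wdeg -64.1
  scene crop px [(np.int64(204), np.int64(133)), (np.int64(171), np.int64(159)), (np.int64(49), np.int64(95)), (np.int64(80), np.int64(71))]
left 0.054 [0.5449 0.2764 0.054 ] 0.171 0.057 axis deg 30.0 Wdeg -64.1
  scene crop px [(np.int64(206), np.int64(144)), (np.int64(173), np.int64(171)), (np.int64(50), np.int64(105)), (np.int64(81), np.int64(81))]
bot 0.07 [ 0.5607 -0.0383  0.07  ] 0.165 0.059 axis deg 82.0 Wdeg -7.6
  scene crop px [(np.int64(217), np.int64(117)), (np.int64(60), np.int64(145)), (np.int64(53), np.int64(104)), (np.int64(206), np.int64(79))]
bot 0.054 [ 0.5627 -0.04    0.054 ] 0.167 0.06 axis deg 82.0 Wdeg -7.6
  scene crop px [(np.int64(218), np.int64(129)), (np.int64(60), np.int64(158)), (np.int64(53), np.int64(116)), (np.int64(207), np.int64(91))]
right 0.07 [ 0.5471 -0.2784  0.07  ] 0.163 0.06 axis deg 18.1 Wdeg -68.8
  scene crop px [(np.int64(195), np.int64(134)), (np.int64(141), np.int64(166)), (np.int64(69), np.int64(70)), (np.int64(118), np.int64(42))]
right 0.054 [ 0.5489 -0.283   0.054 ] 0.165 0.06 axis deg 18.1 Wdeg -68.8
  scene crop px [(np.int64(195), np.int64(147)), (np.int64(140), np.int64(180)), (np.int64(68), np.int64(83)), (np.int64(117), np.int64(54))]
glue [ 0.726 -0.221  0.03 ]
tape [0.685 0.194 0.03 ]
mallet [ 0.701 -0.058  0.03 ]
clamp [0.564 0.502 0.03 ]
cam in tcp
[[ 0.45 -0.   -0.89]
 [ 0.89 -0.    0.45]
 [-0.   -1.   -0.  ]]
[ 0.001 -0.141  0.068] [[ 1.    0.    0.  ]
 [-0.   -0.27  0.96]
 [ 0.   -0.96 -0.27]] 71.9410528964275
```

The left tote (top 213,202) is the deep one: its rim fits z=70 mm with the same offset as the bottom tote's. The right one (423,200) fits 54 mm, so it is the shallow one. The pair ends point at about 209° (deep), 82° (bottom) and 20° (shallow). I'll move over the deep tote with the tool x axis at -61°.

>>> {"name": "jog_arm", "arguments": {
  "steps": [
    [20,-35,0,0,0,-10,-1],
    [45,-75,0,0,0,-20,-1],
    [70,-120,0,0,0,-30,-1],
    [95,-165,0,0,0,-40,-1],
    [120,-210,0,0,0,-50,-1],
    [145,-250,0,0,0,-60,-1],
    [165,-290,0,0,0,-70,-1],
    [185,-325,0,0,0,-80,-1],
    [205,-355,0,0,0,-90,-1],
    [215,-372,0,0,0,-100,-1]
  ]
}}

```text
time: 1.4
position: [0.5442, 0.2723, 0.2314]
tcp_rot: [0.67, -0.226, 0.227, -0.67]
wrist_force: [0.5, 1.5, -0.5]
grip_width: 0.0854
```

>>> {"name": "jog_arm", "arguments": {
  "steps": [
    [0,0,0,0,0,-10,-1],
    [0,0,0,0,0,-20,-1],
    [0,0,0,0,0,-24,-1],
    [0,0,0,0,0,-24,-1],
    [0,0,0,0,0,-24,-1]
  ]
}}

```text
time: 2.02
position: [0.5431, 0.2745, 0.2312]
tcp_rot: [0.61, -0.358, 0.358, -0.61]
wrist_force: [-0.5, -0.1, -0.1]
grip_width: 0.0855
```

Run:
```python
from h import *
st=bot.state();print(st['time'],st['position'],st['joints'].round(2),st['tcp_rot'])
w=cap('wrist','w1');print(w['T'].round(3).tolist())
```

```text
2.025 [0.54309406 0.27451425 0.23119345] [-0.97  0.52  0.61  1.9  -0.39  0.84 -1.21] [ 0.609931   -0.35793117  0.35782174 -0.60978116]
[[0.488, -0.841, -0.233, 0.602], [-0.873, -0.47, -0.13, 0.308], [0.0, 0.267, -0.964, 0.373], [0.0, 0.0, 0.0, 1.0]]
```

View pics/w1.png

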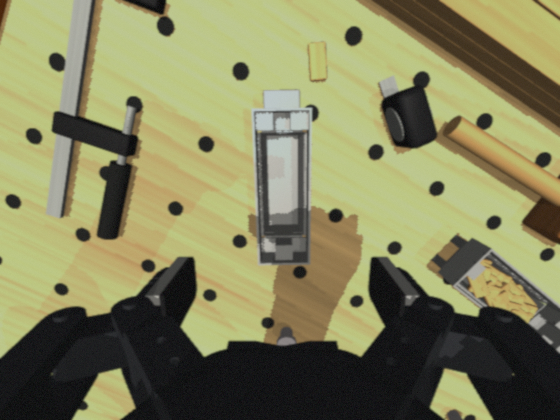

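The wrist view shows the deep tote, tab up, with rim corners near (253,109), (311,107), (309,263) and (260,265). I'll cast these rays onto z=0.07.

```bash
cat >> h.py <<'E'
def rim(c,px,z):
    P=np.array([onz(c,u,v,z)[:2] for u,v in px]); L=(P[0]+P[1]-P[2]-P[3])/2; W=(P[1]-P[0]+P[2]-P[3])/2
    a=lambda v:np.degrees(np.arctan2(v[1],v[0])).round(1)
    print('ctr',P.mean(0).round(4),'L',np.linalg.norm(L).round(4),a(L),'W',np.linalg.norm(W).round(4),a(W),'midends',((P[0]+P[1])/2).round(4),((P[2]+P[3])/2).round(4))
E
python3 - <<'E'
from h import *
w=load('w1')
rim(w,[(253,109.5),(311.5,107),(309.5,263),(260,265)],.07)
im=w['frame'][80:290,225:345]
g=cv2.resize(im,None,fx=2.8,fy=2.8,interpolation=cv2.INTER_CUBIC)
hsv=cv2.cvtColor(w['frame'],cv2.COLOR_BGR2HSV); m=((hsv[...,1]<60)).astype(np.uint8)*255
g2=cv2.cvtColor(cv2.resize(m[80:290,225:345],None,fx=2.8,fy=2.8,interpolation=cv2.INTER_NEAREST),cv2.COLOR_GRAY2BGR)
cv2.imwrite('pics/w1c.png',np.hstack([g,g2]))
for v in (120,150,180,210,240,255):
    u=np.where(m[v,235:330]>0)[0]+235; print(v,u.min(),u.max())
E
```

```text
ctr [0.5485 0.2765] L 0.1681 30.2 W 0.0572 -58.4 midends [0.6212 0.3188] [0.4759 0.2342]
120 251 312
150 253 311
180 254 311
210 256 310
240 235 309
255 257 309
```

View pics/w1c.png

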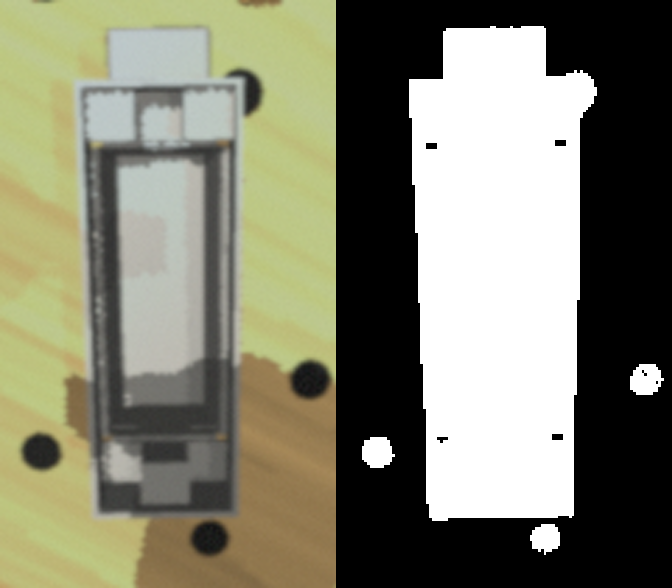

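In the enlarged crop the deep tote faces up the image: tab and single slot at (160,50), and the two-slot end with its corner slots at (165,490). So the pair direction is about 210°. The rim centre is about (0.548, 0.2765) and the axis 30°. Now I'll descend.

>>> {"name": "jog_arm", "arguments": {
  "steps": [
    [5,2,0,0,0,0.7,-1],
    [5,2,-40,0,0,0.7,-1],
    [5,2,-80,0,0,0.7,-1],
    [5,2,-115,0,0,0.7,-1],
    [5,2,-140,0,0,0.7,-1],
    [5,2,-160,0,0,0.7,-1],
    [5,2,-175,0,0,0.7,-1],
    [5,2,-188,0,0,0.7,-1],
    [5,2,-194,0,0,0.7,-1],
    [5,2,-194,0,0,0.7,-1]
  ]
}}

```text
time: 3.32
position: [0.5483, 0.2764, 0.0372]
tcp_rot: [0.612, -0.355, 0.355, -0.612]
wrist_force: [-0.7, 0.5, 0.5]
grip_width: 0.0854
```

>>> {"name": "jog_arm", "arguments": {
  "steps": [
    [0,0,0,0,0,0,0],
    [0,0,0,0,0,0,0.5],
    [0,0,0,0,0,0,1],
    [0,0,0,0,0,0,1],
    [0,0,0,0,0,0,1],
    [0,0,0,0,0,0,1],
    [0,0,0,0,0,0,1],
    [0,0,0,0,0,0,1]
  ],
  "force": 35
}}

```text
time: 4.32
position: [0.5485, 0.2767, 0.038]
tcp_rot: [-0.611, 0.355, -0.355, 0.612]
wrist_force: [-0.3, 0.3, 6.1]
grip_width: 0.0593
```

Gripped at 59 mm. The bottom tote needs a more accurate fix than the 2.6 mm/px top view gives, and a carried tote would block the wrist camera. I'll let go (the tote is still on the bench), look at the bottom tote from above, then come back.

>>> {"name": "jog_arm", "arguments": {
  "steps": [
    [0,0,0,0,0,0,-1],
    [0,0,0,0,0,0,-1],
    [0,0,0,0,0,0,-1],
    [0,0,0,0,0,0,-1],
    [0,0,30,0,0,0,-1],
    [0,0,80,0,0,0,-1],
    [0,0,130,0,0,0,-1],
    [0,0,170,0,0,0,-1],
    [0,0,194,0,0,0,-1],
    [0,0,194,0,0,0,-1]
  ]
}}

```text
time: 5.58
position: [0.549, 0.2767, 0.233]
tcp_rot: [-0.611, 0.354, -0.355, 0.613]
wrist_force: [-1.0, 0.4, -0.4]
grip_width: 0.0855
```

>>> {"name": "jog_arm", "arguments": {
  "steps": [
    [2,-40,0,0,0,8,-1],
    [4,-85,0,0,0,16,-1],
    [6,-130,0,0,0,24,-1],
    [8,-180,0,0,0,32,-1],
    [10,-230,0,0,0,40,-1],
    [12,-275,0,0,0,46,-1],
    [14,-300,0,0,0,50,-1],
    [14,-315,0,0,0,52,-1],
    [14,-315,0,0,0,52,-1],
    [14,-315,0,0,0,52,-1]
  ]
}}

```text
time: 6.82
position: [0.5619, -0.0377, 0.2306]
tcp_rot: [-0.705, 0.051, -0.05, 0.705]
wrist_force: [-0.2, 0.3, -0.1]
grip_width: 0.0855
```

Run:
```python
from h import *
st=bot.state();print(st['time'],st['position'],st['joints'].round(2),st['tcp_rot'])
w=cap('wrist','w2');print(w['T'].round(3).tolist())
cv2.imwrite('pics/w2c.png',cv2.resize(w['frame'][70:290,200:370],None,fx=2.6,fy=2.6,interpolation=cv2.INTER_CUBIC))
```

```text
6.825 [ 0.56192803 -0.03765376  0.23059359] [-0.29  0.42  0.35  1.99 -0.21  0.76  0.05] [-0.70518309  0.05110052 -0.05027653  0.70539196]
[[0.99, -0.137, -0.039, 0.572], [-0.143, -0.954, -0.264, 0.03], [-0.001, 0.267, -0.964, 0.372], [0.0, 0.0, 0.0, 1.0]]
```

View pics/w2c.png

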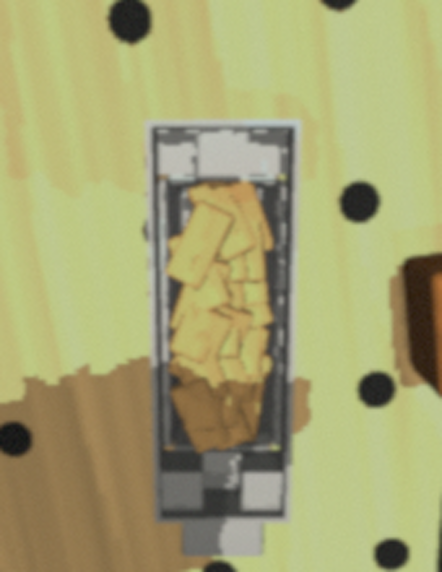

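The bottom tote's rim corners in the crop are (145,121), (301,121), (288,520) and (157,520). The two-slot end is at the top (+y) and the tab is at the bottom.

Run:
```python
from h import *
f=lambda L:[(200+x/2.6-.5,70+y/2.6-.5) for x,y in L]
rim(load('w2'),f([(145,121),(301,121),(288,520),(157,520)]),.07)
g=lambda L:[(225+x/2.8-.5,80+y/2.8-.5) for x,y in L]
rim(load('w1'),g([(76,80),(244,79),(239,516),(95,518)]),.07)
from scipy.spatial.transform import Rotation as R
x=R.from_quat(bot.state()['tcp_rot']).as_matrix()[:,2];print('tool z deg',np.degrees(np.arctan2(x[1],x[0])))
```

```text
ctr [ 0.5647 -0.0388] L 0.1673 81.9 W 0.0586 -8.2 midends [0.5765 0.044 ] [ 0.5529 -0.1217]
ctr [0.5483 0.2771] L 0.1686 30.2 W 0.059 -60.2 midends [0.6212 0.3194] [0.4754 0.2347]
tool z deg 81.81737429966951
```

>>> {"name": "jog_arm", "arguments": {
  "steps": [
    [-2,40,0,0,0,-8,-1],
    [-4,85,0,0,0,-16,-1],
    [-6,130,0,0,0,-24,-1],
    [-8,180,0,0,0,-32,-1],
    [-10,230,0,0,0,-40,-1],
    [-12,275,0,0,0,-46,-1],
    [-13.5,300,0,0,0,-50,-1],
    [-13.5,314.5,0,0,0,-51.7,-1],
    [-13.5,314.5,0,0,0,-51.7,-1],
    [-13.5,314.5,0,0,0,-51.7,-1]
  ]
}}

```text
time: 8.12
position: [0.5484, 0.2756, 0.2312]
tcp_rot: [0.613, -0.353, 0.353, -0.613]
wrist_force: [0.4, -0.7, 0.1]
grip_width: 0.0853
```

>>> {"name": "jog_arm", "arguments": {
  "steps": [
    [0,0,-45,0,0,0,-1],
    [0,0,-90,0,0,0,-1],
    [0,0,-125,0,0,0,-1],
    [0,0,-150,0,0,0,-1],
    [0,0,-170,0,0,0,-1],
    [0,0,-185,0,0,0,-1],
    [0,0,-193,0,0,0,-1],
    [0,0,-193,0,0,0,-1]
  ]
}}

```text
time: 9.12
position: [0.5488, 0.2758, 0.0382]
tcp_rot: [0.613, -0.353, 0.353, -0.613]
wrist_force: [0.0, -0.1, -0.1]
grip_width: 0.0855
```

>>> {"name": "jog_arm", "arguments": {
  "steps": [
    [0,0,0,0,0,0,0],
    [0,0,0,0,0,0,0.5],
    [0,0,0,0,0,0,1],
    [0,0,0,0,0,0,1],
    [0,0,0,0,0,0,1],
    [0,0,0,0,0,0,1],
    [0,0,0,0,0,0,1],
    [0,0,0,0,0,0,1]
  ],
  "force": 35
}}

```text
time: 10.12
position: [0.5491, 0.2762, 0.0391]
tcp_rot: [-0.612, 0.353, -0.353, 0.613]
wrist_force: [-1.4, -0.3, 6.4]
grip_width: 0.0595
```

>>> {"name": "jog_arm", "arguments": {
  "steps": [
    [0,0,5,0,0,0,1],
    [0,0,15,0,0,0,1],
    [0,0,35,0,0,0,1],
    [0,0,60,0,0,0,1],
    [0,0,85,0,0,0,1],
    [0,0,110,0,0,0,1],
    [0,0,125,0,0,0,1],
    [0,0,130,0,0,0,1],
    [0,0,130,0,0,0,1]
  ]
}}

```text
time: 11.25
position: [0.5485, 0.276, 0.1681]
tcp_rot: [0.613, -0.353, 0.353, -0.613]
wrist_force: [0.3, -0.1, -2.0]
grip_width: 0.0594
```

>>> {"name": "jog_arm", "arguments": {
  "steps": [
    [2,-25,10,0,0,5,1],
    [4,-60,10,0,0,11,1],
    [6,-100,10,0,0,17,1],
    [8,-140,10,0,0,23,1],
    [10,-180,10,0,0,30,1],
    [12,-220,10,0,0,37,1],
    [14,-255,10,0,0,43,1],
    [15,-285,10,0,0,48,1],
    [16,-305,10,0,0,51,1],
    [16,-315,0,0,0,51.8,1]
  ]
}}

```text
time: 12.5
position: [0.5647, -0.0405, 0.1677]
tcp_rot: [0.705, -0.051, 0.051, -0.705]
wrist_force: [0.5, -0.2, -3.3]
grip_width: 0.0595
```

>>> {"name": "jog_arm", "arguments": {
  "steps": [
    [0,0,0,0,0,0,1],
    [0,0,0,0,0,0,1],
    [0,0,0,0,0,0,1]
  ]
}}

```text
time: 12.88
position: [0.5648, -0.0379, 0.1682]
tcp_rot: [-0.705, 0.05, -0.05, 0.705]
wrist_force: [-0.0, -0.4, -2.9]
grip_width: 0.0594
```

Run:
```python
from h import *
from scipy.spatial.transform import Rotation as R
s=bot.state();M=R.from_quat(s['tcp_rot']).as_matrix();x=M[:,2];print(s['time'],s['position'],s['wrist_force'],s['grip_width'],M[:,1].round(3),'tool z deg',np.degrees(np.arctan2(x[1],x[0])))
w=cap('wrist','w3');b=cap('scene','s3')
cv2.imwrite('pics/x3.png',np.hstack([cv2.resize(w['frame'],(420,315)),cv2.resize(b['frame'][150:290,160:320],(360,315))]))
```

```text
12.875 [ 0.5647917  -0.03794074  0.16821311] [-0.02646796 -0.42125079 -2.90400787] 0.059391786152677255 [-0.  0. -1.] tool z deg 81.95082076847652
```

View pics/x3.png

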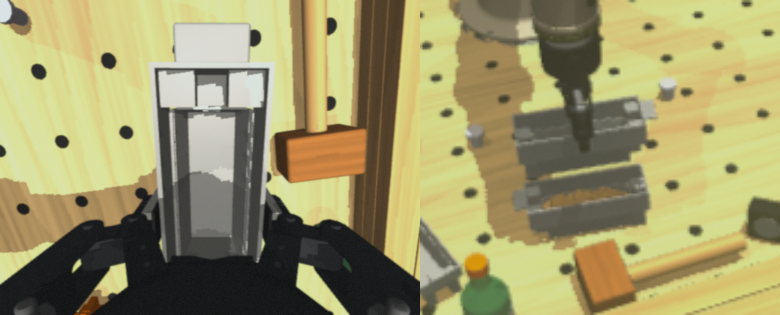

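The wrist view shows the deep tote held straight, with its tab end (+y) at rows 22–64. The scene view shows it above the bottom tote with the tabs at opposite ends. I'll check its offset along the axis from the rim end before lowering.

Run:
```python
from h import *
w=load('w3'); g=cv2.cvtColor(w['frame'],cv2.COLOR_BGR2HSV)
m=g[...,1]<60
for v in (86,90,100,110): u=np.where(m[v,150:400])[0]+150; print(v,u.min(),u.max())
for u in (206,215,345,355): v=np.where(m[60:130,u])[0]+60; print('col',u,v.min())
z=.199
for v in (82.5,83.5,84.5):
  A=onz(w,200,v,z);B=onz(w,363,v,z);M=(A+B)/2;a=np.radians(81.95)
  print(v,np.linalg.norm(A-B),M[:2]-.085*np.array([np.cos(a),np.sin(a)]))
```

```text
86 150 366
90 198 366
100 199 365
110 200 365
col 206 83
col 215 83
col 345 82
col 355 82
82.5 0.05753644113971242 [ 0.56432399 -0.03799791]
83.5 0.05758549180082235 [ 0.56427829 -0.03832101]
84.5 0.05763462616615901 [ 0.56423252 -0.03864466]
```

>>> {"name": "jog_arm", "arguments": {
  "steps": [
    [0,-0.7,-12,0,0,0,1],
    [0,-0.7,-25,0,0,0,1],
    [0,-0.7,-36,0,0,0,1],
    [0,-0.7,-45,0,0,0,1],
    [0,-0.7,-51,0,0,0,1],
    [0,-0.7,-55,0,0,0,1],
    [0,-0.7,-57,0,0,0,1],
    [0,-0.7,-59,0,0,0,1],
    [0,-0.7,-60,0,0,0,1]
  ]
}}

```text
time: 14.1
position: [0.5648, -0.0397, 0.1084]
tcp_rot: [-0.705, 0.05, -0.05, 0.705]
wrist_force: [-0.1, 0.4, -3.1]
grip_width: 0.0592
```

>>> {"name": "jog_arm", "arguments": {
  "steps": [
    [0,0,-1,0,0,0,1],
    [0,0,-2,0,0,0,1],
    [0,0,-3,0,0,0,1],
    [0,0,-4,0,0,0,1],
    [0,0,-5,0,0,0,1],
    [0,0,-5,0,0,0,1]
  ]
}}

```text
time: 14.85
position: [0.5647, -0.0398, 0.1032]
tcp_rot: [0.705, -0.05, 0.05, -0.705]
wrist_force: [0.2, 1.1, -3.0]
grip_width: 0.0593
```

>>> {"name": "jog_arm", "arguments": {
  "steps": [
    [0,0.5,-0.5,0,0,0,1],
    [0,0.5,-1,0,0,0,1],
    [0,0.5,-1.5,0,0,0,1],
    [0,0.5,-2,0,0,0,1],
    [0,0.5,-2,0,0,0,1]
  ]
}}

```text
time: 15.48
position: [0.5647, -0.0392, 0.1013]
tcp_rot: [0.705, -0.05, 0.05, -0.705]
wrist_force: [-0.8, -0.3, -2.7]
grip_width: 0.0595
```

>>> {"name": "jog_arm", "arguments": {
  "steps": [
    [0,0,-0.5,0,0,0,1],
    [0,0,-1,0,0,0,1],
    [0,0,-1,0,0,0,1]
  ]
}}

```text
time: 15.85
position: [0.5649, -0.0393, 0.101]
tcp_rot: [-0.705, 0.05, -0.05, 0.705]
wrist_force: [-2.3, 0.2, 6.5]
grip_width: 0.0593
```

Contact came at z=0.101, as predicted for stacked, with about 9 N on the seats. Letting go.

>>> {"name": "jog_arm", "arguments": {
  "steps": [
    [0,0,0.5,0,0,0,0.3],
    [0,0,0.5,0,0,0,0],
    [0,0,0.5,0,0,0,-0.5],
    [0,0,0.5,0,0,0,-1],
    [0,0,0.5,0,0,0,-1],
    [0,0,0.5,0,0,0,-1]
  ]
}}

```text
time: 16.6
position: [0.5647, -0.0393, 0.1007]
tcp_rot: [0.705, -0.05, 0.05, -0.705]
wrist_force: [-0.6, 0.0, -0.4]
grip_width: 0.0855
```

>>> {"name": "jog_arm", "arguments": {
  "steps": [
    [0,0,10,0,0,0,-1],
    [0,0,35,0,0,0,-1],
    [0,0,75,0,0,0,-1],
    [0,0,115,0,0,0,-1],
    [0,0,150,0,0,0,-1],
    [0,0,180,0,0,0,-1],
    [0,0,192,0,0,0,-1],
    [0,0,192,0,0,0,-1],
    [0,0,192,0,0,0,-1]
  ]
}}

```text
time: 17.73
position: [0.5641, -0.0392, 0.2917]
tcp_rot: [0.705, -0.051, 0.049, -0.705]
wrist_force: [-0.4, -0.6, -0.2]
grip_width: 0.0853
```

Run:
```python
from h import *
s=bot.state();print(s['time'],s['position'])
w=cap('wrist','w4');b=cap('scene','s4')
cv2.imwrite('pics/x4.png',np.hstack([cv2.resize(w['frame'][60:290,180:380],None,fx=2.4,fy=2.4,interpolation=cv2.INTER_CUBIC),cv2.resize(b['frame'][190:282,180:234+46],(300,552)[0:1]+(276,)).repeat(2,0)]))
```

```text
17.725 [ 0.56411802 -0.03915606  0.29166448]
```

View pics/x4.png

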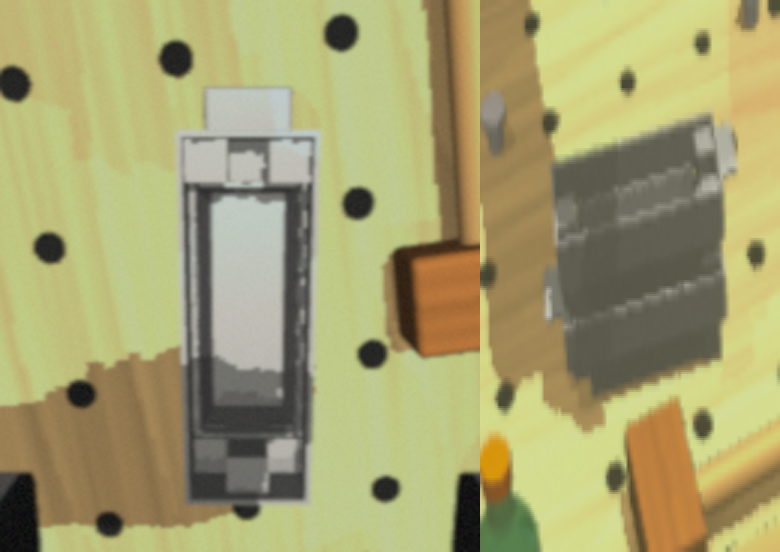

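The deep tote sits square on the bottom tote with tabs at opposite ends and a full-height step between the rims. Wrist-crop corners are (178,131), (322,131), (307,502) and (187,502). Next, over to the shallow tote.

>>> {"name": "jog_arm", "arguments": {
  "steps": [
    [-2,-25,0,0,0,-7,-1],
    [-4,-60,0,0,0,-15,-1],
    [-6,-100,0,0,0,-24,-1],
    [-8,-140,-10,0,0,-33,-1],
    [-10,-180,-25,0,0,-42,-1],
    [-12,-210,-40,0,0,-51,-1],
    [-12,-235,-52,0,0,-58,-1],
    [-12,-244,-60,0,0,-62,-1],
    [-12,-244,-60,0,0,-62,-1],
    [-12,-244,-60,0,0,-62,-1]
  ]
}}

```text
time: 19.08
position: [0.5531, -0.2821, 0.2329]
tcp_rot: [-0.579, 0.405, -0.405, 0.58]
wrist_force: [-0.0, 0.4, 1.1]
grip_width: 0.0855
```

Run:
```python
from h import *
f=lambda L:[(180+x/2.4-.5,60+y/2.4-.5) for x,y in L]
rim(load('w4'),f([(177.5,131),(322,131),(308,502),(187,502)]),.132)
from scipy.spatial.transform import Rotation as R
s=bot.state();x=R.from_quat(s['tcp_rot']).as_matrix()[:,2];print(s['time'],s['position'],s['joints'].round(2),'tool z deg',np.degrees(np.arctan2(x[1],x[0])))
w=cap('wrist','w5')
cv2.imwrite('pics/w5c.png',cv2.resize(w['frame'][70:290,190:360],None,fx=2.6,fy=2.6,interpolation=cv2.INTER_CUBIC))
```

```text
ctr [ 0.5648 -0.0384] L 0.1676 81.6 W 0.0585 -8.1 midends [0.577  0.0445] [ 0.5526 -0.1213]
19.075 [ 0.55307072 -0.28211411  0.2328503 ] [-0.01  0.53  0.59  1.87 -0.38  0.86 -0.45] tool z deg 20.051074579639202
```

View pics/w5c.png

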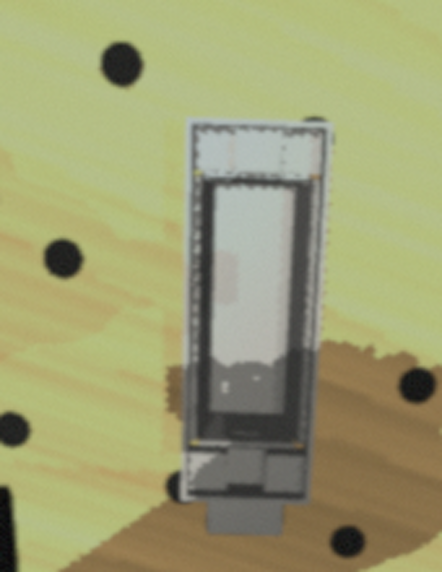

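The deep tote is at (0.5648,-0.0384), within 1 mm of the bottom tote's centre. In the crop the shallow grey tote has corners (188,120), (332,123), (309,501) and (180,498), with its two-slot end up and its tab down.

Run:
```python
from h import *
f=lambda L:[(190+x/2.6-.5,70+y/2.6-.5) for x,y in L]
for z in(.054,.07): rim(load('w5'),f([(188,120),(332,123),(309,501),(180,498)]),z)
```

```text
ctr [ 0.5541 -0.286 ] L 0.1669 18.0 W 0.0591 -71.2 midends [ 0.6335 -0.2602] [ 0.4748 -0.3118]
ctr [ 0.5572 -0.2846] L 0.1585 18.0 W 0.0561 -71.2 midends [ 0.6326 -0.2601] [ 0.4819 -0.3091]
```

>>> {"name": "jog_arm", "arguments": {
  "steps": [
    [1,-4,-40,0,0,-1.7,-1],
    [1,-4,-85,0,0,-1.7,-1],
    [1,-4,-125,0,0,-1.7,-1],
    [1,-4,-155,0,0,-1.7,-1],
    [1,-4,-180,0,0,-1.7,-1],
    [1,-4,-195,0,0,-1.7,-1],
    [1,-4,-205,0,0,-1.7,-1],
    [1,-4,-210,0,0,-1.7,-1],
    [1,-4,-210,0,0,-1.7,-1]
  ]
}}

```text
time: 20.25
position: [0.5539, -0.2873, 0.0231]
tcp_rot: [-0.573, 0.415, -0.415, 0.573]
wrist_force: [-0.6, 0.2, 0.2]
grip_width: 0.0856
```

>>> {"name": "jog_arm", "arguments": {
  "steps": [
    [0,0,0,0,0,0,0],
    [0,0,0,0,0,0,0.5],
    [0,0,0,0,0,0,1],
    [0,0,0,0,0,0,1],
    [0,0,0,0,0,0,1],
    [0,0,0,0,0,0,1],
    [0,0,0,0,0,0,1],
    [0,0,0,0,0,0,1]
  ],
  "force": 35
}}

```text
time: 21.25
position: [0.554, -0.2875, 0.0235]
tcp_rot: [-0.573, 0.414, -0.415, 0.573]
wrist_force: [-1.4, 1.1, 6.0]
grip_width: 0.0595
```

>>> {"name": "jog_arm", "arguments": {
  "steps": [
    [0,0,5,0,0,0,1],
    [0,0,15,0,0,0,1],
    [0,0,35,0,0,0,1],
    [0,0,65,0,0,0,1],
    [0,0,100,0,0,0,1],
    [0,0,135,0,0,0,1],
    [0,0,165,0,0,0,1],
    [0,0,185,0,0,0,1],
    [0,0,190,0,0,0,1],
    [0,0,190,0,0,0,1]
  ]
}}

```text
time: 22.5
position: [0.5536, -0.287, 0.2131]
tcp_rot: [-0.573, 0.415, -0.415, 0.573]
wrist_force: [-0.3, -0.2, -2.5]
grip_width: 0.0596
```

>>> {"name": "jog_arm", "arguments": {
  "steps": [
    [1,10,5,0,0,5,1],
    [2,30,5,0,0,12,1],
    [3,60,5,0,0,19,1],
    [4,95,5,0,0,27,1],
    [6,130,5,0,0,35,1],
    [8,165,5,0,0,43,1],
    [9,200,5,0,0,51,1],
    [10,225,5,0,0,58,1],
    [11,242,3,0,0,62,1],
    [11,248.5,0,0,0,63.5,1]
  ]
}}

```text
time: 23.75
position: [0.5646, -0.0381, 0.2121]
tcp_rot: [0.705, -0.051, 0.051, -0.705]
wrist_force: [-0.5, -0.9, -2.6]
grip_width: 0.0594
```

>>> {"name": "jog_arm", "arguments": {
  "steps": [
    [0,0,0,0,0,0,1],
    [0,0,0,0,0,0,1],
    [0,0,0,0,0,0,1],
    [0,0,0,0,0,0,1]
  ]
}}

```text
time: 24.25
position: [0.5647, -0.0392, 0.2128]
tcp_rot: [0.705, -0.052, 0.052, -0.705]
wrist_force: [0.3, 0.7, -2.4]
grip_width: 0.0595
```

Run:
```python
from h import *
from scipy.spatial.transform import Rotation as R
s=bot.state();M=R.from_quat(s['tcp_rot']).as_matrix();x=M[:,2];print(s['time'],s['position'],s['wrist_force'],s['grip_width'],M[:,1].round(3),'tool z deg',np.degrees(np.arctan2(x[1],x[0])))
w=cap('wrist','w6');b=cap('scene','s6')
m=cv2.cvtColor(w['frame'],cv2.COLOR_BGR2HSV)[...,1]<60
for u in range(205,360,15): v=np.where(m[40:200,u])[0]+40; print(u,v.min(),end=' ')
for v in (100,110,120): u=np.where(m[v,150:420])[0]+150; print(v,u.min(),u.max())
cv2.imwrite('pics/x6.png',np.hstack([cv2.resize(w['frame'],(420,315)),cv2.resize(b['frame'][150:290,160:320],(360,315))]))
```

```text
24.25 [ 0.56473739 -0.03920437  0.21284644] [ 0.25957282  0.68776497 -2.42123395] 0.059543003646546674 [ 0. -0. -1.] tool z deg 81.6292235949939
205 82 220 82 235 82 250 68 265 82 280 82 295 81 310 82 325 53 340 81 355 82 100 199 365
110 200 364
120 201 363
```

View pics/x6.png

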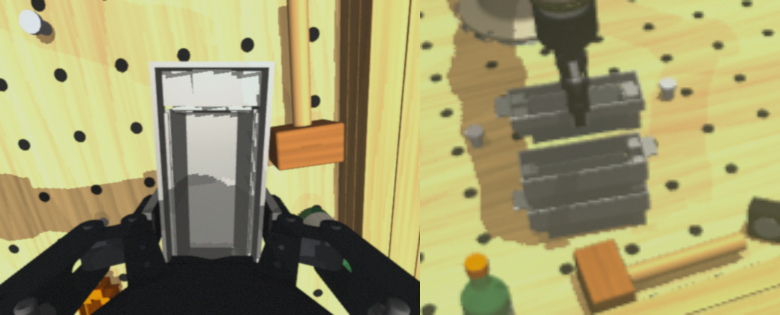

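The shallow tote is held straight, its tab at -y, opposite the deep tote's. Its far rim is at row 82, so it is centred within about 1 mm. Lowering.

>>> {"name": "jog_arm", "arguments": {
  "steps": [
    [0.3,0.7,-12,0,0,0,1],
    [0.3,0.7,-25,0,0,0,1],
    [0.3,0.7,-36,0,0,0,1],
    [0.3,0.7,-45,0,0,0,1],
    [0.3,0.7,-51,0,0,0,1],
    [0.3,0.7,-55,0,0,0,1],
    [0.3,0.7,-57,0,0,0,1],
    [0.3,0.7,-58.5,0,0,0,1],
    [0.3,0.7,-60,0,0,0,1],
    [0.3,0.7,-60,0,0,0,1]
  ]
}}

```text
time: 25.6
position: [0.565, -0.038, 0.1528]
tcp_rot: [0.705, -0.051, 0.051, -0.705]
wrist_force: [-1.5, -0.2, -2.4]
grip_width: 0.0598
```

>>> {"name": "jog_arm", "arguments": {
  "steps": [
    [0,0,-1,0,0,0,1],
    [0,0,-2,0,0,0,1],
    [0,0,-3,0,0,0,1],
    [0,0,-3.5,0,0,0,1],
    [0,0,-4,0,0,0,1],
    [0,0,-4,0,0,0,1]
  ]
}}

```text
time: 26.35
position: [0.565, -0.0381, 0.1487]
tcp_rot: [0.705, -0.051, 0.051, -0.705]
wrist_force: [0.3, -0.9, -2.2]
grip_width: 0.0595
```

>>> {"name": "jog_arm", "arguments": {
  "steps": [
    [0,0,-0.5,0,0,0,1],
    [0,0,-1,0,0,0,1],
    [0,0,-1,0,0,0,1]
  ]
}}

```text
time: 26.72
position: [0.565, -0.038, 0.1477]
tcp_rot: [0.705, -0.051, 0.051, -0.705]
wrist_force: [0.6, 0.1, -3.0]
grip_width: 0.0594
```

>>> {"name": "jog_arm", "arguments": {
  "steps": [
    [0,0,-0.5,0,0,0,1],
    [0,0,-1,0,0,0,1],
    [0,0,-1,0,0,0,1]
  ]
}}

```text
time: 27.1
position: [0.5653, -0.0381, 0.1474]
tcp_rot: [-0.705, 0.051, -0.052, 0.705]
wrist_force: [-1.5, 0.9, 5.3]
grip_width: 0.0594
```

Contact came at z=0.1474 (expected 0.1475), with about 8 N on the seats. Letting go and withdrawing.

>>> {"name": "jog_arm", "arguments": {
  "steps": [
    [0,0,0.5,0,0,0,0.3],
    [0,0,0.5,0,0,0,0],
    [0,0,0.5,0,0,0,-0.5],
    [0,0,0.5,0,0,0,-1],
    [0,0,0.5,0,0,0,-1],
    [0,0,0.5,0,0,0,-1]
  ]
}}

```text
time: 27.85
position: [0.565, -0.038, 0.1472]
tcp_rot: [0.705, -0.051, 0.051, -0.705]
wrist_force: [-0.2, -0.3, 0.2]
grip_width: 0.0855
```

>>> {"name": "jog_arm", "arguments": {
  "steps": [
    [0,0,10,0,0,0,-1],
    [0,0,35,0,0,0,-1],
    [0,0,75,0,0,0,-1],
    [0,0,115,0,0,0,-1],
    [0,0,150,0,0,0,-1],
    [0,0,180,0,0,0,-1],
    [0,0,190,0,0,0,-1],
    [0,0,190,0,0,0,-1],
    [0,0,190,0,0,0,-1]
  ]
}}

```text
time: 28.98
position: [0.5644, -0.0379, 0.3361]
tcp_rot: [0.705, -0.052, 0.051, -0.705]
wrist_force: [0.4, -0.1, 0.3]
grip_width: 0.0854
```

Run:
```python
from h import *
s=bot.state();print(s['time'],s['position'],s['wrist_force'])
w=cap('wrist','w7');b=cap('scene','s7')
cv2.imwrite('pics/x7.png',np.hstack([cv2.resize(w['frame'][60:290,180:380],None,fx=2.4,fy=2.4,interpolation=cv2.INTER_CUBIC),cv2.resize(b['frame'][170:280,180:240+50],(320,320)).copy() if 0 else cv2.copyMakeBorder(cv2.resize(b['frame'][160:280,170:290],(320,320),interpolation=cv2.INTER_CUBIC),0,232,0,0,0)]))
```

```text
28.975 [ 0.56442721 -0.03792351  0.33613455] [ 0.43079322 -0.0959577   0.25602247]
```

View pics/x7.png

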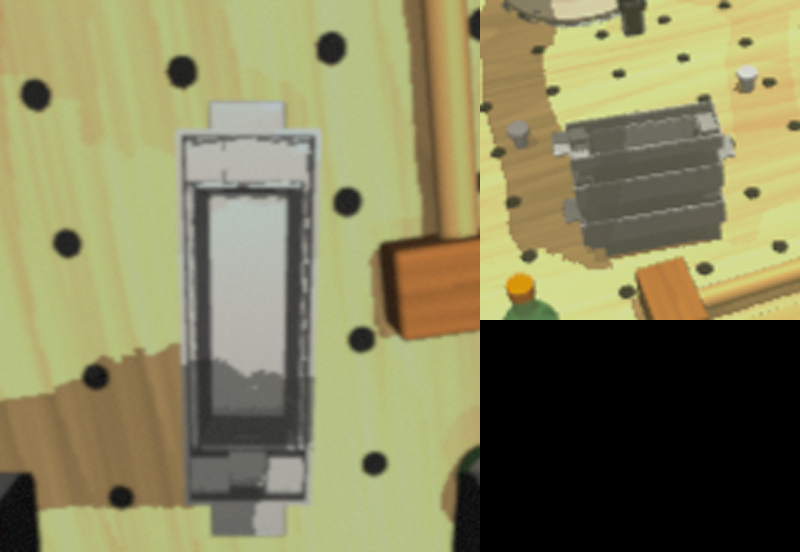

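Three totes are stacked with alternating tabs. Wrist-crop corners are (178,131), (322,131), (308,502) and (187,502), and the deep tote's tab shows at (247,115). Checking the centre, then handing in.

Run:
```python
from h import *
f=lambda L:[(180+x/2.4-.5,60+y/2.4-.5) for x,y in L]
rim(load('w7'),f([(178,131),(322,131),(309,502),(187,502)]),.178)
print(bot.finish_job())
```

```text
ctr [ 0.5653 -0.0369] L 0.1667 81.5 W 0.0584 -8.3 midends [0.5777 0.0455] [ 0.553  -0.1194]
the job is handed in; nothing more can be done
None
```

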